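Chase a stand foot's thread with a hand tap

TASK

The stand foot in the vice has paint in its thread, and the hand tap standing in it is one full turn short of depth. Take it there the proper way with its wrench: half a turn forward (clockwise seen from above), a quarter turn back, half forward, a quarter back, and a last half forward, so that it ends one full turn further in than it began, no deeper. Then let go of the wrench, leaving the other things on the bench where they are.

Things in the scene. Friction and masses are not known exactly. Their poses are not given: they have to be found in the camera images.
- tap (a joint): Turn of the tap since the start, rad: 0 at the start of every run, growing clockwise seen from above (right-hand thread, screwing in); pi is half a turn forward, 2 pi is depth. Turns both ways and stays where left; turning takes about 0.3 N m either way (4 N on the bar 75 mm out). It sinks 1.5 mm per turn forward and rises as it turns back. Tap and wrench are one piece and cannot be pulled out.
- wrench (a point): Steel bar tap wrench, level on top of the upright M10 tap, 129 mm above the table. Point: on the tap's vertical axis at mid height of the bar, turning with it; x along the bar, z up. Middle: flat-sided block 62 long (x), 24 wide (y), 14 mm high, the tap's 8 mm square standing 5 mm above it. 40 mm free air below, round an 8 to 10 mm shank. Any direction at the start; ends look alike.
- wrench_grip (a point): Middle of the knurled grip on one arm of the wrench, on the bar's centre line, 92 mm from the tap's axis along +x of wrench; same axes. The other arm is its mirror image in size. Arms are round: 10 to 17 mm thick from 31 to 69 mm off the axis, then grips 13 mm thick out to 115 mm.
- vice: Blue drill-press vice bolted down, the stand foot in its jaws. Origin on the table straight below the tap; +x towards the fixed jaw, screw and tommy bar at -x (to -170 mm). Base 210 x 100 mm, ears 146 mm over all in y; jaw tops about 60 mm high. The grey foot is 60 (x) x 100 (y) mm, top at 70 mm; its round boss, 30 mm across, rises to 80 mm. Only tap and wrench are higher.
- paste_tin: Round flat tin beside the vice, 61 mm across, 32 high; origin under its centre. Bystander, loose.
- spare_tap: Second hand tap lying beside the vice, 80 mm long along its x, 10 thick; origin under its middle. Bystander, loose.
- foot_b: Loose grey stand foot like the one in the vice, 60 x 100 x 28 mm plus a 10 mm boss; origin under its centre. Bystander.
- foot_c: Another such loose stand foot. Bystander.
- boss_head: Small aluminium rod clamp with two wing screws, about 40 x 55 x 34 mm; origin under its body. Bystander, loose.
- trough: Clear plastic trough, 120 x 60 x 55 mm, a thumb screw at each end (160 mm over all); origin under its centre. Bystander, loose.
- beaker: Small glass beaker, 68 mm across, 85 high; origin under its centre. Bystander, loose.
- driver: Screwdriver lying on the table, 190 mm long along its x; origin under it. Bystander, loose.

How it is judged:
By the outcome, as a careful person would: the job done as asked, in the order asked, and still so for the second after the job is handed in, with the robot touching nothing.
It also fails if it takes over 70 s, if anything falls off the work surface, if the arm or the gripper's body presses on something with over 40 N, if the wrist force passes 120 N, or if a joint passes its speed limit or range.

ROBOT

A 6-joint arm with a two-finger parallel gripper is mounted at the origin on the work surface. World frame = base frame: x ahead of the robot, y to its left, z up, the work surface at z = 0. Lengths are in mm, angles in rad, forces in N, time in s.
With the tool pointing down it reaches from about 350 to 875 mm from the base axis. Payload 4.2 kg.
Tool frame: the origin (TCP) lies on the mounting face of the last link; the fingertips stand 173 mm ahead of it and the grasp point (between the pads) lies 155 mm ahead of it (tcp_to_grasp is the distance from the TCP to the grasp point, in mm); z points along the fingers, y is the direction in which the jaws open and shut (so a half turn about z gives the same grasp; the last joint's range is limited). The gripper opens to 85 mm and grips with 20 to 120 N. Pads are 22 mm wide; open, the fingers measure 114 mm over their backs; the gripper's body (76 mm by 85 mm) begins 54 mm behind the grasp point. The pads swing forward as they close: fully open they stand 13 mm farther back than shut.
Start: joints at [1.579, 0.385, 0.008, 0, -1.194, -0.259], TCP at [155.08, 605.434, 404.712] pointing down, gripper open.
Joint ranges: [-3.14, 3.14], [-1.21, 2.06], [-1.07, 1.41], [-3.16, 2.05], [-2.99, -0.16], [-3.1, 3.1]. Speed limits (rad/s): [2.79, 2.79, 3.14, 3.14, 3.14, 3.14].

INTERFACE

Orientations are given as a unit quaternion [x, y, z, w].
In Python, from bench import * gives the robot as it stands. The module is installed in compiled form; this text tells all that it offers.
- The arm moves only by the tool apply_moves, never from a script. Its arguments are lists of equal length, an entry for each row: "fingers": the closure, from 0 (fully open) to 1 (shut); "dp": the shift along the world's x, y, z in cm, a list of three; "yaw": the turn about the world's z in degrees. A call has 1 to 10 rows; each row is the pose to reach, as a shift and turn from the pose measured when the call began; what a row does not reach only later rows make up. A row lasts 1/10 s, in which the tool goes at most 50 mm and 8.59 degrees, less where a joint would pass 70% of its speed; a pose out of reach is approached as far as the arm can. A call with a gripper value outside its range is refused whole. The fingers move at their own pace and stop on an object; the grip force is fixed at half the most. Time passes only in rows, so rows that repeat a pose let the fingers close. It gives the time, the measured TCP pose, the force and the opening at its end, in the units of the state.
- read_state(): the state, without advancing time (a new reading comes with each control period).
- get_image(name): name is "side" or "top" or "wrist"; returns a dict with "color" (420x560x3 uint8, blue, green, red), "mtx" (3x3 intrinsics, pixels), "camera_from_world" (4x4, takes a point from world to camera coordinates); the wrist camera has in their place "tool_from_camera" (4x4, takes a point from camera to tool coordinates, whose origin is the TCP and whose axes are the flange's). Camera axes: x right, y down, z forward; pixel columns grow to the right and rows downward; lengths in mm; the calibration is good to about 2 mm. A picture is of the moment at which its call begins: read the wrist's pose just before it. There is no depth.
- job_done(): hands the job in, once; it reports no verdict.
The state is a dict: "clock": time; "joints": joint angles; "joint_vel": joint speeds; "joint_efforts": joint torques, N m; "position": TCP position; "ee_rot": TCP orientation; "contact_force": force on the tool from outside, world axes, zero at the start; "wrist_torque": the same for the moment, N m; "gripper_width": finger opening in mm.
Only numpy, scipy, OpenCV 4.12 (cv2) and the standard library are available. Lean on these libraries where they do the work, as an engineer would, in place of code of your own. Each camera call takes 0.05 s, during which the arm holds its last target. There are 200 camera calls.

## Working session

There is one attempt and no reset: what is moved stays moved. The work goes in short steps, Python scripts to look and compute and a tool call to move; the robot and the scene stay as the last step left them, time stands still between calls to the robot, and variables do not carry over. Pictures are saved under pics/ and viewed, about 8 in all and at most 12, crops included, and the job is handed in when it is done.

Besides the shell and the picture viewer there is one more tool, called after ">>>" in YAML: its name, and indented under it one key for each argument. apply_moves: Moves the arm, as the interface text tells. Its arguments: {"type":"object","properties":{"fingers":{"type":"array","items":{"type":"number"}},"dp":{"type":"array","items":{"type":"array","items":{"type":"number"}}},"yaw":{"type":"array","items":{"type":"number"}}},"required":["fingers","dp","yaw"]}

```bash
mkdir -p pics
python3 - <<'E'
from bench import *
import cv2
s=read_state();print(s)
for n in("top","side"):
    d=get_image(n);cv2.imwrite(f"pics/{n}0.png",d["color"]);print(n,d["mtx"].tolist(),d["camera_from_world"].tolist())
w=get_image("wrist");print(w["tool_from_camera"].tolist(),w["mtx"].tolist());cv2.imwrite("pics/wrist0.png",w["color"])
E
```

```text
{'clock': 0.0, 'joints': array([ 1.57859178e+00,  3.85599509e-01,  6.65076916e-03, -5.01819794e-04,
       -1.19403182e+00, -2.58588194e-01]), 'joint_vel': array([-3.57746733e-05, -2.66166770e-04,  2.11942246e-04,  5.96446659e-04,
        2.52872374e-03, -1.92877303e-03]), 'joint_efforts': array([-1.34983770e-04, -3.92292345e+01,  1.88409233e+01,  4.18644950e+00,
       -4.60917319e-03,  5.64442530e-06]), 'position': array([155.02839621, 605.26792642, 403.60458343]), 'ee_rot': array([ 9.92135972e-01, -1.25159761e-01, -8.61133658e-05,  1.11341294e-03]), 'contact_force': array([1.24807938e-01, 2.23504437e-04, 5.11241794e-01]), 'wrist_torque': array([0.01099946, 0.03135556, 0.01437737]), 'gripper_width': 85.63503556265997}
top [[477.2587551010705, 0.0, 280.3561748046841], [0.0, 477.2587551010705, 211.55622196946842], [0.0, 0.0, 1.0]] [[-0.008799500166671057, -0.9999335243013736, -0.007450890889763996, -5.28366878700553], [-0.9857836356015827, 0.009924773625606821, -0.1677263326034613, 554.6286205573664], [0.16778913128371342, 0.005869058418082987, -0.9858054379928843, 1188.930650243823], [0.0, 0.0, 0.0, 1.0]]
side [[509.2982268829912, 0.0, 282.7069868395766], [0.0, 509.2982268829912, 209.97725679406827], [0.0, 0.0, 1.0]] [[0.980817861948237, -0.1944392327378124, -0.013773396662415002, -540.5969879327085], [-0.11309582626470062, -0.5100951942715509, -0.8526501198396524, 114.7519028486955], [0.15876289164913207, 0.8378521812070431, -0.5223007435202502, 1471.782509823312], [0.0, 0.0, 0.0, 1.0]]
[[-0.0009401019692163816, -0.9531583869118136, -0.3024701731873015, 78.20387673821844], [0.9999995398119041, -0.0008382128923987383, -0.000466663825717951, 0.6412273019031911], [0.00019127014061973317, -0.3024704727057101, 0.9531587362852618, 31.658979452536872], [0.0, 0.0, 0.0, 1.0]] [[378.24757430125516, 0.0, 277.5096944927508], [0.0, 378.24757430125516, 206.73258551365237], [0.0, 0.0, 1.0]]
```

View pics/top0.png

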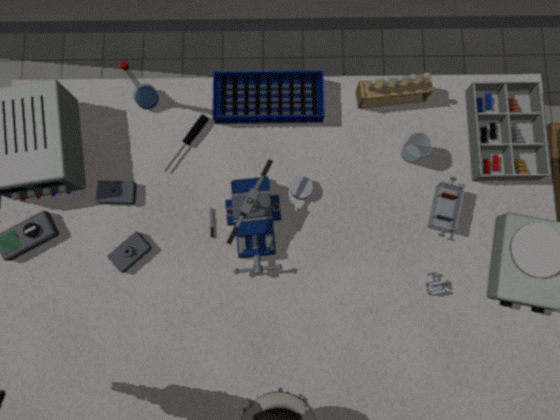

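View pics/side0.png

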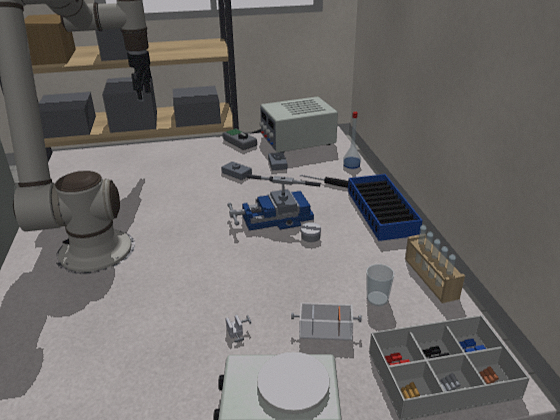

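The top view shows the wrench as a dark bar from about (268,163) to (230,241), centred near (250,202). It lies over the blue vice, with the tin at (302,187) and the spare tap at (212,222).

```bash
cat > h.py <<'E'
import numpy as np, cv2
from scipy.spatial.transform import Rotation as R
from bench import *
def ray(K,T,px,z):  # T: world_from_camera
    d=T[:3,:3]@np.linalg.solve(K,[px[0],px[1],1.]); o=T[:3,3]
    return o+d*(z-o[2])/d[2]
def wristT(s,w):
    T=np.eye(4);T[:3,:3]=R.from_quat(s["ee_rot"]).as_matrix();T[:3,3]=s["position"]
    return T@np.array(w["tool_from_camera"])
def toolyaw(s):
    m=R.from_quat(s["ee_rot"]).as_matrix(); return np.degrees(np.arctan2(m[1,0],m[0,0]))
E
python3 - <<'E'
from h import *
d=get_image("top");T=np.linalg.inv(d["camera_from_world"])
a=ray(d["mtx"],T,(268,162),129);b=ray(d["mtx"],T,(230,241),129)
print(a,b,(a+b)/2,np.degrees(np.arctan2(*(a-b)[1::-1])),np.linalg.norm(a-b),toolyaw(read_state()))
for p in[(302,188),(212,222)]:print(ray(d["mtx"],T,p,20))
E
```

```text
[664.45527889  18.28759845 129.        ] [470.35830244 110.04659081 129.        ] [567.40679067  64.16709463 129.        ] -25.302357716530604 214.69361644891137 -14.375163846850032
[622.28224711 -68.65409792  20.        ]
[532.97676227 170.30298148  20.        ]
```

>>> apply_moves:
  fingers: [0, 0, 0, 0, 0, 0, 0, 0, 0, 0]
  dp:
    - [3, -4, 0]
    - [6, -8, 0]
    - [9, -12, 0]
    - [12, -16, 0]
    - [15, -20, 0]
    - [18, -24, 0]
    - [21, -28, 0]
    - [24, -32, 0]
    - [27, -36, 0]
    - [30, -39.5, 0]
  yaw: [-1, -2, -3, -4, -5, -6, -7, -8, -9, -10]

```text
clock: 1.2
position: [455.7, 208.2, 404.3]
ee_rot: [0.977, -0.212, -0.0, 0.0]
contact_force: [0.3, 0.3, 0.2]
gripper_width: 85.0
```

Run:
```python
from h import *
s=read_state();print(s["clock"],s["position"],np.degrees(s["joints"]),toolyaw(s))
```

```text
1.2 [455.69938337 208.1968155  404.28948907] [ 4.31621302e+01  9.94284597e+00 -1.66031999e+01  3.34681959e-02
 -6.34980584e+01  2.23975766e+01] -24.425342261458223
```

>>> apply_moves:
  fingers: [0, 0, 0, 0, 0, 0]
  dp:
    - [3, -4, 0]
    - [6, -8, 0]
    - [9, -12, 0]
    - [11.2, -14.4, 0]
    - [11.2, -14.4, 0]
    - [11.2, -14.4, 0]
  yaw: [-0.9, -0.9, -0.9, -0.9, -0.9, -0.9]

```text
clock: 1.8
position: [567.9, 63.4, 403.6]
ee_rot: [0.975, -0.22, -0.001, 0.001]
contact_force: [0.4, 0.0, 0.1]
gripper_width: 85.4
```

Run:
```python
from h import *
s=read_state();w=get_image("wrist");cv2.imwrite("pics/w1.png",w["color"])
print(s["position"],toolyaw(s),np.degrees(s["joints"]))
T=wristT(s,w);P=np.linalg.inv(T)
for l in(-92,0,92):
    a=np.radians(-25.3);c=P@[567.4+l*np.cos(a),64.2+l*np.sin(a),129,1];q=w["mtx"]@c[:3];print(l,q[:2]/q[2])
```

```text
[567.88694043  63.43063369 403.60009469] -25.439725697159098 [ 2.26183115e+01  1.69020050e+01 -7.35153503e+00  2.61878379e-02
 -6.58538861e+01  4.19312731e+01]
-92 [276.187605   325.95863292]
0 [275.58299333 209.16334236]
92 [274.83000787  63.70608678]
```

View pics/w1.png

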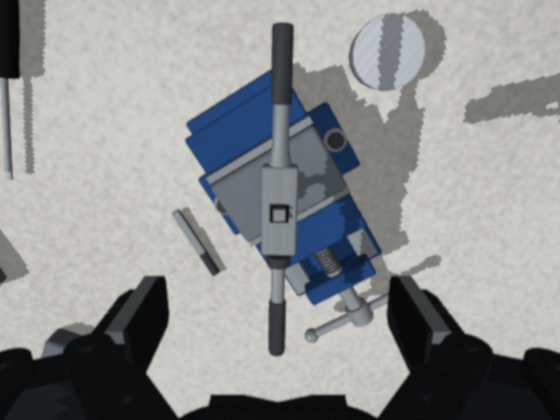

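The wrist view shows the wrench nearly in line with the tool: ends at (283,24) and (277,354), tap square at (279.5,214), block edges at x≈262 and 297. The tin and spare tap are clear of the jaws.

Run:
```python
from h import *
s=read_state();w=get_image("wrist");T=wristT(s,w);K=w["mtx"]
a=ray(K,T,(282.7,26),129);b=ray(K,T,(277,352),129);q=ray(K,T,(279.5,214),141)
print(a,b,(a+b)/2,q,np.degrees(np.arctan2(*(a-b)[1::-1])),np.linalg.norm(a-b))
e=[ray(K,T,p,136) for p in[(264,168),(297,168),(262,254),(296,254)]];print(np.mean(e,0),np.degrees(np.arctan2(*(e[0]+e[1]-e[2]-e[3])[1::-1])))
m=R.from_quat(s["ee_rot"]).as_matrix();print("tool axis xy at grasp",s["position"]+m[:,2]*155)
```

```text
[666.98284923  12.68849506 129.        ] [462.31481709 113.69947212 129.        ] [564.64883316  63.19398359 129.        ] [566.42712366  62.40944348 141.        ] -26.267983238016384 228.23720306570323
[565.72053896  62.54619383 136.        ] -26.252460420418334
tool axis xy at grasp [567.25889219  64.00915627 248.86498687]
```

>>> apply_moves:
  fingers: [0, 0, 0, 0, 0, 0, 0.3, 0.5, 0.5, 0.5]
  dp:
    - [-0.12, -0.13, -3]
    - [-0.12, -0.13, -6]
    - [-0.12, -0.13, -9]
    - [-0.12, -0.13, -11]
    - [-0.12, -0.13, -12.1]
    - [-0.12, -0.13, -12.1]
    - [-0.12, -0.13, -12.1]
    - [-0.12, -0.13, -12.1]
    - [-0.12, -0.13, -12.1]
    - [-0.12, -0.13, -12.1]
  yaw: [-0.8, -0.8, -0.8, -0.8, -0.8, -0.8, -0.8, -0.8, -0.8, -0.8]

```text
clock: 2.9
position: [566.1, 63.3, 284.0]
ee_rot: [0.974, -0.226, 0.0, 0.0]
contact_force: [1.1, 0.6, -0.2]
gripper_width: 43.0
```

Run:
```python
from h import *
s=read_state();w=get_image("wrist");cv2.imwrite("pics/w2.png",w["color"])
print(s["position"],toolyaw(s),s["contact_force"],s["wrist_torque"],s["gripper_width"])
```

```text
[566.12517457  63.32714423 283.95681081] -26.093570642170416 [ 1.08008865  0.56948441 -0.16881004] [ 0.00549864 -0.01874943 -0.02404688] 42.97702027726495
```

View pics/w2.png

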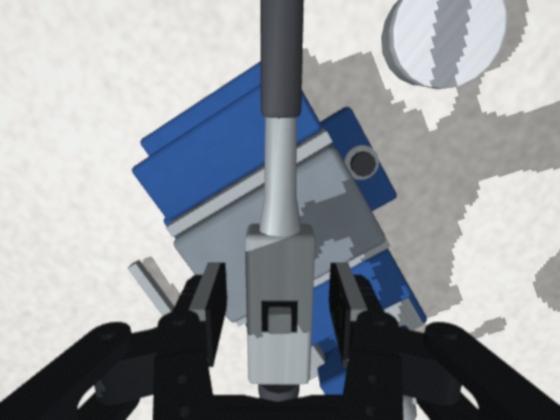

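The block (x 247–314) is centred between the pads (inner faces about 223 and 334) and parallel to them. I'll close.

>>> apply_moves:
  fingers: [0.65, 0.8, 1, 1, 1, 1, 1, 1]
  dp:
    - [0, 0, -0.1]
    - [0, 0, -0.1]
    - [0, 0, -0.1]
    - [0, 0, -0.1]
    - [0, 0, -0.1]
    - [0, 0, -0.1]
    - [0, 0, -0.1]
    - [0, 0, -0.1]
  yaw: [0, 0, 0, 0, 0, 0, 0, 0]

```text
clock: 3.75
position: [566.0, 63.0, 283.1]
ee_rot: [0.974, -0.226, 0.0, 0.0]
contact_force: [-1.9, -2.6, 5.2]
gripper_width: 23.2
```

Run:
```python
from h import *
s=read_state()
print(s["position"],toolyaw(s),s["contact_force"],s["wrist_torque"],s["gripper_width"])
```

```text
[566.01982836  63.01584877 283.07698529] -26.101290098012306 [-1.87650707 -2.55428129  5.18931324] [-0.84382262  0.51816178 -0.17758427] 23.150563941503574
```

>>> apply_moves:
  fingers: [1, 1, 1, 1, 1, 1, 1, 1, 1, 1]
  dp:
    - [0, 0, 0]
    - [0, 0, 0]
    - [0, 0, -0.01]
    - [0, 0, -0.01]
    - [0, 0, -0.02]
    - [0, 0, -0.02]
    - [0, 0, -0.02]
    - [0, 0, -0.02]
    - [0, 0, -0.02]
    - [0, 0, -0.02]
  yaw: [-3, -8, -14, -20, -26, -32, -38, -44, -50, -50]

```text
clock: 4.75
position: [565.8, 62.7, 282.9]
ee_rot: [0.787, -0.616, -0.0, 0.001]
contact_force: [-2.1, -3.8, 4.3]
gripper_width: 22.8
```

Run:
```python
from h import *
s=read_state()
print(s["position"],toolyaw(s),s["contact_force"],s["wrist_torque"],s["gripper_width"])
```

```text
[565.77880314  62.68630894 282.88351259] -76.11634092823623 [-2.12708242 -3.77886659  4.26366411] [-1.07034206  0.52991171 -0.30905771] 22.849747961313813
```

>>> apply_moves:
  fingers: [1, 1, 1, 1, 1, 1, 1, 1, 1, 1]
  dp:
    - [0, 0, 0]
    - [0, 0, 0]
    - [0, 0, -0.01]
    - [0, 0, -0.01]
    - [0, 0, -0.02]
    - [0, 0, -0.02]
    - [0, 0, -0.02]
    - [0, 0, -0.03]
    - [0, 0, -0.03]
    - [0, 0, -0.03]
  yaw: [-6, -13, -21, -29, -37, -45, -53, -60, -65, -65]

```text
clock: 5.75
position: [565.3, 62.6, 282.6]
ee_rot: [-0.333, 0.943, 0.001, -0.002]
contact_force: [-2.4, -1.8, 5.8]
gripper_width: 22.9
```

>>> apply_moves:
  fingers: [1, 1, 1, 1, 1, 1, 1, 1, 1, 1]
  dp:
    - [0, 0, 0]
    - [0, 0, 0]
    - [0, 0, -0.01]
    - [0, 0, -0.01]
    - [0, 0, -0.02]
    - [0, 0, -0.02]
    - [0, 0, -0.02]
    - [0, 0, -0.03]
    - [0, 0, -0.03]
    - [0, 0, -0.03]
  yaw: [-6, -13, -21, -29, -37, -45, -53, -60, -65, -65]

```text
clock: 6.75
position: [564.9, 62.9, 282.4]
ee_rot: [0.225, 0.974, 0.002, -0.001]
contact_force: [-3.7, -0.0, 4.6]
gripper_width: 22.7
```

Run:
```python
from h import *
s=read_state();w=get_image("wrist");cv2.imwrite("pics/w3.png",w["color"])
print(s["position"],toolyaw(s),s["contact_force"],s["wrist_torque"],s["gripper_width"],np.degrees(s["joints"]))
```

```text
[564.92786892  62.9406579  282.35516751] 154.0034174621816 [-3.70644059 -0.04907208  4.63604754] [-0.33962106  0.92475094 -0.2397109 ] 22.66296759001092 [  22.62934492   23.34252049  -16.8005551    -0.31730909  -49.87768437
 -138.42164999]
```

View pics/w3.png

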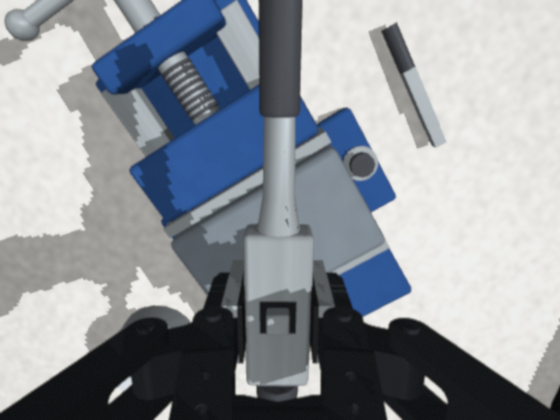

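The bar is still square in the pads after 179.9° forward. Now a quarter turn back.

>>> apply_moves:
  fingers: [1, 1, 1, 1, 1, 1, 1, 1, 1, 1]
  dp:
    - [0, 0, 0]
    - [0, 0, 0]
    - [0, 0, 0.01]
    - [0, 0, 0.01]
    - [0, 0, 0.01]
    - [0, 0, 0.01]
    - [0, 0, 0.02]
    - [0, 0, 0.02]
    - [0, 0, 0.02]
    - [0, 0, 0.02]
  yaw: [4, 10, 16, 22, 28, 34, 40, 43, 45, 45]

```text
clock: 7.8
position: [565.1, 62.8, 282.6]
ee_rot: [-0.166, 0.986, 0.001, -0.002]
contact_force: [-0.6, -3.9, 2.8]
gripper_width: 22.8
```

>>> apply_moves:
  fingers: [1, 1, 1, 1, 1, 1, 1, 1, 1, 1]
  dp:
    - [0, 0, 0]
    - [0, 0, 0]
    - [0, 0, 0.01]
    - [0, 0, 0.01]
    - [0, 0, 0.01]
    - [0, 0, 0.01]
    - [0, 0, 0.02]
    - [0, 0, 0.02]
    - [0, 0, 0.02]
    - [0, 0, 0.02]
  yaw: [4, 10, 16, 22, 28, 34, 40, 43, 45, 45]

```text
clock: 8.8
position: [565.4, 62.7, 282.8]
ee_rot: [-0.531, 0.847, 0.0, -0.001]
contact_force: [-0.1, -3.7, 2.9]
gripper_width: 22.9
```

Run:
```python
from h import *
s=read_state()
print(s["clock"],s["position"],toolyaw(s),s["contact_force"],s["wrist_torque"],s["gripper_width"])
```

```text
8.8 [565.36013027  62.72686541 282.75491204] -115.83761119517503 [-0.10611021 -3.6566307   2.88630683] [-0.85092345 -0.06128735 -0.03569632] 22.926676496910567
```

Release, lift, and unwind the wrist by half a turn.

>>> apply_moves:
  fingers: [0.6, 0.3, 0, 0, 0, 0, 0, 0, 0, 0]
  dp:
    - [0, 0, 0]
    - [0, 0, 0]
    - [0, 0, 0]
    - [0, 0, 0]
    - [0, 0, 2]
    - [0, 0, 4]
    - [0, 0, 6]
    - [0, 0, 7]
    - [0, 0, 7]
    - [0, 0, 7]
  yaw: [0, 0, 0, 0, 0, 0, 0, 0, 0, 0]

```text
clock: 9.8
position: [565.0, 62.7, 352.0]
ee_rot: [-0.531, 0.847, 0.0, -0.002]
contact_force: [-0.3, -0.1, -0.3]
gripper_width: 85.6
```

>>> apply_moves:
  fingers: [0, 0, 0, 0, 0, 0, 0, 0, 0, 0]
  dp:
    - [0, 0, 0]
    - [0, 0, 0]
    - [0, 0, 0]
    - [0, 0, 0]
    - [0, 0, 0]
    - [0, 0, 0]
    - [0, 0, 0]
    - [0, 0, 0]
    - [0, 0, 0]
    - [0, 0, 0]
  yaw: [8, 16, 24, 32, 40, 48, 56, 64, 72, 80]

```text
clock: 10.8
position: [564.7, 62.7, 350.2]
ee_rot: [0.952, -0.305, -0.0, 0.003]
contact_force: [-0.0, -0.3, -0.3]
gripper_width: 85.5
```

>>> apply_moves:
  fingers: [0, 0, 0, 0, 0, 0, 0, 0, 0, 0]
  dp:
    - [0, 0, 0]
    - [0, 0, 0]
    - [0, 0, 0]
    - [0, 0, 0]
    - [0, 0, 0]
    - [0, 0, 0]
    - [0, 0, 0]
    - [0, 0, 0]
    - [0, 0, 0]
    - [0, 0, 0]
  yaw: [8, 16, 24, 32, 40, 48, 56, 64, 72, 80]

```text
clock: 11.8
position: [564.4, 62.6, 348.5]
ee_rot: [0.925, 0.381, -0.0, 0.002]
contact_force: [-0.2, -0.6, -0.5]
gripper_width: 86.0
```

Run:
```python
from h import *
s=read_state()
print(s["clock"],s["position"],toolyaw(s),s["contact_force"],np.degrees(s["joints"]))
```

```text
11.8 [564.44331749  62.60213795 348.54138443] 44.782056345647796 [-0.1682172  -0.56989027 -0.5299854 ] [ 22.72571216  19.19514534 -12.54836631   0.27943618 -58.27439447
 111.90956166]
```

>>> apply_moves:
  fingers: [0, 0, 0, 0, 0]
  dp:
    - [0.1, 0, 0]
    - [0.1, 0, 0]
    - [0.13, 0.02, 0]
    - [0.13, 0.02, 0]
    - [0.13, 0.02, 0]
  yaw: [8, 16, 19.4, 19.4, 19.4]

```text
clock: 12.3
position: [565.6, 62.8, 347.5]
ee_rot: [0.848, 0.531, -0.001, 0.002]
contact_force: [0.3, -0.0, -0.2]
gripper_width: 85.0
```

Run:
```python
from h import *
s=read_state();w=get_image("wrist");cv2.imwrite("pics/w4.png",w["color"])
print(s["position"],toolyaw(s))
```

```text
[565.57180746  62.78194866 347.49452215] 64.09814349737313
```

View pics/w4.png

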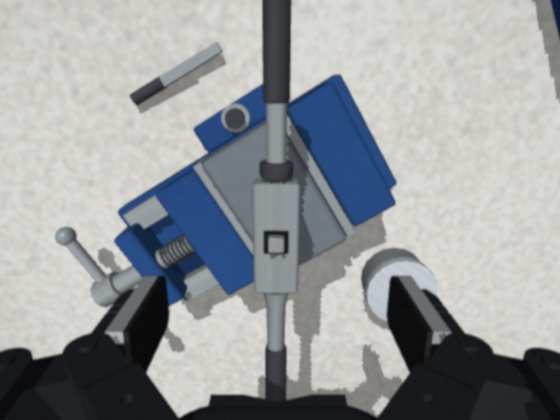

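The bar is vertical at x≈276, centred between the fingers, so the grasp is aligned; the tin at (400,285) is well below the fingers. I'll descend and close.

>>> apply_moves:
  fingers: [0, 0, 0, 0, 0.4, 0.6, 0.8, 1, 1, 1]
  dp:
    - [0, 0, -2]
    - [0, 0, -4]
    - [0, 0, -6]
    - [0, 0, -6.47]
    - [0, 0, -6.47]
    - [0, 0, -6.47]
    - [0, 0, -6.47]
    - [0, 0, -6.47]
    - [0, 0, -6.47]
    - [0, 0, -6.47]
  yaw: [0.1, 0.1, 0.1, 0.1, 0.1, 0.1, 0.1, 0.1, 0.1, 0.1]

```text
clock: 13.35
position: [565.1, 63.2, 284.2]
ee_rot: [0.847, 0.531, -0.0, 0.001]
contact_force: [-3.6, 2.4, 4.4]
gripper_width: 22.8
```

>>> apply_moves:
  fingers: [1, 1, 1, 1]
  dp:
    - [0, 0, 0]
    - [0, 0, 0]
    - [0, 0, 0]
    - [0, 0, 0]
  yaw: [0, 0, 0, 0]

```text
clock: 13.75
position: [565.1, 63.2, 284.2]
ee_rot: [0.847, 0.531, -0.0, 0.001]
contact_force: [-2.1, 0.3, 0.2]
gripper_width: 22.8
```

Run:
```python
from h import *
s=read_state()
print(s["clock"],s["position"],toolyaw(s),s["contact_force"],s["wrist_torque"],s["gripper_width"])
```

```text
13.75 [565.06775567  63.21191544 284.20895441] 64.1659399716984 [-2.13677866  0.26227715  0.16431979] [ 0.27607609  0.28513069 -0.17241424] 22.790060791077494
```

>>> apply_moves:
  fingers: [1, 1, 1, 1, 1, 1, 1, 1, 1, 1]
  dp:
    - [0, 0, 0]
    - [0, 0, 0]
    - [0, 0, -0.01]
    - [0, 0, -0.01]
    - [0, 0, -0.02]
    - [0, 0, -0.02]
    - [0, 0, -0.02]
    - [0, 0, -0.03]
    - [0, 0, -0.03]
    - [0, 0, -0.03]
  yaw: [-4, -11, -19, -27, -35, -43, -50, -56, -60, -60]

```text
clock: 14.75
position: [565.2, 63.4, 284.0]
ee_rot: [0.999, 0.037, -0.001, 0.001]
contact_force: [-0.7, 1.0, -0.4]
gripper_width: 23.1
```

>>> apply_moves:
  fingers: [1, 1, 1, 1, 1, 1, 1, 1, 1, 1]
  dp:
    - [0, 0, 0]
    - [0, 0, 0]
    - [0, 0, -0.01]
    - [0, 0, -0.01]
    - [0, 0, -0.02]
    - [0, 0, -0.02]
    - [0, 0, -0.02]
    - [0, 0, -0.03]
    - [0, 0, -0.03]
    - [0, 0, -0.03]
  yaw: [-4, -11, -19, -27, -35, -43, -50, -56, -60, -60]

```text
clock: 15.75
position: [565.4, 63.4, 283.7]
ee_rot: [0.884, -0.467, -0.001, 0.0]
contact_force: [-0.1, -0.2, 0.4]
gripper_width: 23.0
```

Run:
```python
from h import *
s=read_state()
print(s["clock"],s["position"],toolyaw(s),s["contact_force"],s["wrist_torque"],s["gripper_width"])
```

```text
15.75 [565.38201482  63.39989784 283.73088559] -55.735741631873005 [-0.10715234 -0.17663354  0.38284201] [ 0.13361482  0.03557461 -0.18113506] 23.039771813308864
```

>>> apply_moves:
  fingers: [1, 1, 1, 1, 1, 1, 1, 1, 1, 1]
  dp:
    - [0, 0, 0]
    - [0, 0, 0]
    - [0, 0, -0.01]
    - [0, 0, -0.01]
    - [0, 0, -0.02]
    - [0, 0, -0.02]
    - [0, 0, -0.02]
    - [0, 0, -0.03]
    - [0, 0, -0.03]
    - [0, 0, -0.03]
  yaw: [-4, -11, -19, -27, -35, -43, -50, -56, -60.4, -60.4]

```text
clock: 16.75
position: [565.5, 63.3, 283.4]
ee_rot: [-0.53, 0.848, 0.001, 0.0]
contact_force: [0.5, -0.3, -0.7]
gripper_width: 22.6
```

Run:
```python
from h import *
s=read_state()
print(s["clock"],s["position"],toolyaw(s),s["contact_force"],s["wrist_torque"],s["gripper_width"])
```

```text
16.75 [565.50659738  63.2547366  283.44826678] -116.03016339811025 [ 0.46098489 -0.31038914 -0.72638129] [-0.02853401 -0.05315498 -0.20303859] 22.573792820690404
```

θ ≈ 269.9°. Quarter back (to yaw −26.1).

>>> apply_moves:
  fingers: [1, 1, 1, 1, 1, 1, 1, 1, 1, 1]
  dp:
    - [0, 0, 0]
    - [0, 0, 0]
    - [0, 0, 0.01]
    - [0, 0, 0.01]
    - [0, 0, 0.01]
    - [0, 0, 0.01]
    - [0, 0, 0.02]
    - [0, 0, 0.02]
    - [0, 0, 0.02]
    - [0, 0, 0.02]
  yaw: [4, 10, 16, 22, 28, 34, 40, 43, 45, 45]

```text
clock: 17.75
position: [565.4, 63.2, 283.7]
ee_rot: [0.815, -0.58, -0.001, -0.0]
contact_force: [-0.4, 0.4, 0.5]
gripper_width: 23.0
```

>>> apply_moves:
  fingers: [1, 1, 1, 1, 1, 1, 1, 1, 1, 1]
  dp:
    - [0, 0, 0]
    - [0, 0, 0]
    - [0, 0, 0.01]
    - [0, 0, 0.01]
    - [0, 0, 0.01]
    - [0, 0, 0.01]
    - [0, 0, 0.02]
    - [0, 0, 0.02]
    - [0, 0, 0.02]
    - [0, 0, 0.02]
  yaw: [4, 10, 16, 22, 28, 34, 40, 43, 45, 45]

```text
clock: 18.75
position: [565.3, 63.3, 283.8]
ee_rot: [0.975, -0.224, -0.001, 0.0]
contact_force: [-0.5, 1.8, 1.2]
gripper_width: 22.8
```

Run:
```python
from h import *
s=read_state();w=get_image("wrist");cv2.imwrite("pics/w5.png",w["color"])
print(s["clock"],s["position"],toolyaw(s),s["contact_force"],s["wrist_torque"],s["gripper_width"])
```

```text
18.75 [565.34159157  63.25942744 283.8183258 ] -25.870956398448566 [-0.45207706  1.83585322  1.1846485 ] [ 0.33457041  0.25026248 -0.05993554] 22.795409274291018
```

View pics/w5.png

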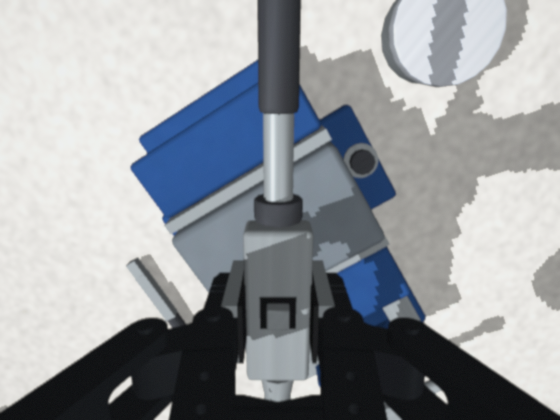

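The bar is still square in the pads, and θ ≈ 179.8°. Now the last half turn forward.

>>> apply_moves:
  fingers: [1, 1, 1, 1, 1, 1, 1, 1, 1, 1]
  dp:
    - [0, 0, 0]
    - [0, 0, 0]
    - [0, 0, -0.01]
    - [0, 0, -0.01]
    - [0, 0, -0.02]
    - [0, 0, -0.02]
    - [0, 0, -0.02]
    - [0, 0, -0.03]
    - [0, 0, -0.03]
    - [0, 0, -0.03]
  yaw: [-4, -11, -19, -27, -35, -43, -50, -56, -60, -60]

```text
clock: 19.8
position: [565.4, 63.3, 283.6]
ee_rot: [0.732, -0.681, -0.001, -0.0]
contact_force: [0.2, 0.1, 0.4]
gripper_width: 23.0
```

>>> apply_moves:
  fingers: [1, 1, 1, 1, 1, 1, 1, 1, 1, 1]
  dp:
    - [0, 0, 0]
    - [0, 0, 0]
    - [0, 0, -0.01]
    - [0, 0, -0.01]
    - [0, 0, -0.02]
    - [0, 0, -0.02]
    - [0, 0, -0.02]
    - [0, 0, -0.03]
    - [0, 0, -0.03]
    - [0, 0, -0.03]
  yaw: [-4, -11, -19, -27, -35, -43, -50, -56, -60, -60]

```text
clock: 20.8
position: [565.5, 63.1, 283.3]
ee_rot: [-0.294, 0.956, 0.001, 0.001]
contact_force: [-0.6, -1.3, 0.5]
gripper_width: 23.1
```

Run:
```python
from h import *
s=read_state()
print(s["clock"],s["position"],toolyaw(s),s["contact_force"],s["wrist_torque"],s["gripper_width"])
```

```text
20.8 [565.45411525  63.11600092 283.34516254] -145.81293621995536 [-0.59599167 -1.2977836   0.46242928] [-0.02471029  0.09427135 -0.16108482] 23.095851216447453
```

Remaining: −206.1 + 145.8 = −60.3.

>>> apply_moves:
  fingers: [1, 1, 1, 1, 1, 1, 1, 1, 1, 1]
  dp:
    - [0, 0, 0]
    - [0, 0, 0]
    - [0, 0, -0.01]
    - [0, 0, -0.01]
    - [0, 0, -0.02]
    - [0, 0, -0.02]
    - [0, 0, -0.02]
    - [0, 0, -0.03]
    - [0, 0, -0.03]
    - [0, 0, -0.03]
  yaw: [-4, -11, -19, -27, -35, -43, -50, -56, -60.3, -60.3]

```text
clock: 21.8
position: [565.4, 63.0, 283.1]
ee_rot: [0.225, 0.974, 0.0, 0.001]
contact_force: [-1.1, 0.2, 0.4]
gripper_width: 22.9
```

Run:
```python
from h import *
s=read_state()
print(s["clock"],s["position"],toolyaw(s),s["contact_force"],s["wrist_torque"],s["gripper_width"])
```

```text
21.8 [565.36407687  63.02202078 283.07100169] 153.98834582812142 [-1.0577924   0.20674485  0.39617547] [ 0.05481105  0.27033012 -0.20485654] 22.875194198466993
```

θ ≈ 359.9°. Release and lift.

>>> apply_moves:
  fingers: [0.6, 0.3, 0, 0, 0, 0, 0, 0, 0, 0]
  dp:
    - [0, 0, 0]
    - [0, 0, 0]
    - [0, 0, 0]
    - [0, 0, 0]
    - [0, 0, 2]
    - [0, 0, 5]
    - [0, 0, 8]
    - [0, 0, 11]
    - [0, 0, 12]
    - [0, 0, 12]
  yaw: [0, 0, 0, 0, 0, 0, 0, 0, 0, 0]

```text
clock: 22.8
position: [565.5, 63.1, 404.7]
ee_rot: [0.225, 0.974, 0.001, 0.003]
contact_force: [0.8, 0.1, -1.3]
gripper_width: 85.6
```

Run:
```python
from h import *
s=read_state();w=get_image("wrist");cv2.imwrite("pics/w6.png",w["color"]);cv2.imwrite("pics/top6.png",get_image("top")["color"])
print(s["clock"],s["position"],toolyaw(s),s["contact_force"])
```

```text
22.8 [565.46797979  63.06138829 404.67972274] 154.00402450721944 [ 0.80942037  0.08648481 -1.28916939]
```

View pics/w6.png

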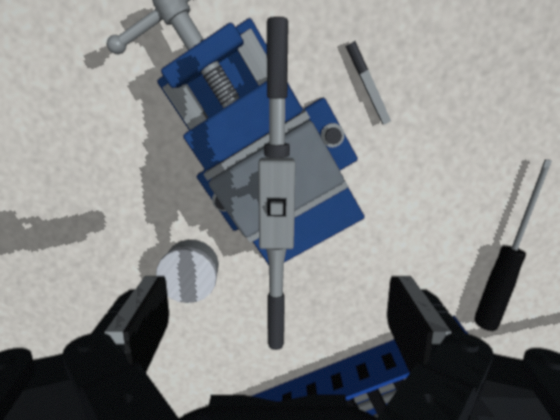

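The wrench is free, with its ends at (277.5,18) and (276,347). The collar end points back towards the screw as at the start, and the tin and spare tap are in place. I'll check the angle and hand in.

Run:
```python
from h import *
s=read_state();w=get_image("wrist");T=wristT(s,w);K=w["mtx"]
a=ray(K,T,(277.5,20),127.5);b=ray(K,T,(276,346),127.5);print(np.degrees(np.arctan2(*(b-a)[1::-1])))
d=cv2.absdiff(cv2.imread("pics/top0.png"),cv2.imread("pics/top6.png")).max(2)
for n,(x,y) in dict(tin=(302,188),spare=(212,222),fb=(116,192),fc=(130,252),boss=(437,285),trough=(447,208),beaker=(416,149),driver=(187,142)).items():print(n,d[y-15:y+16,x-15:x+16].mean())
job_done()
```

```text
-26.369479740588126
tin 15.296566077003122
spare 15.703433922996878
fb 70.18002081165453
fc 45.6732570239334
boss 17.70239334027055
trough 13.00624349635796
beaker 14.008324661810613
driver 15.431841831425599
the job is handed in; nothing more can be done
```

View pics/top6.png

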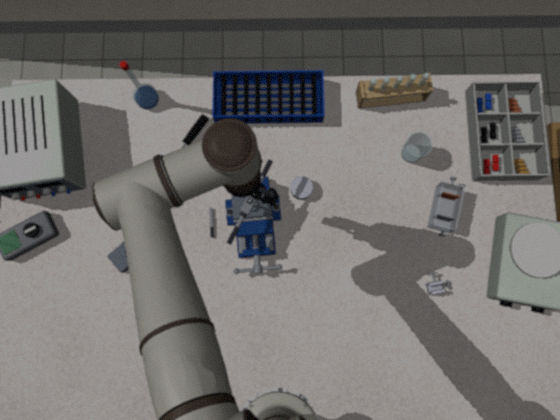

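The tap is one full turn further in, as near as I could measure, and the job is handed in at about 23 s of robot time.

I gripped the wrench by its middle block and turned it half forward, quarter back, half forward, quarter back and half forward. I let go once, after the first quarter back, to unwind the wrist. I then opened the fingers and lifted clear.

**Turn, from the wrist angle:** it read about 180°, 90°, 270°, 180° and 360° after the five strokes, each within about 0.3°.

**Turn, from the last picture:** the freed bar lies at -26.4°, against -26.3° measured at the start.

**Forces:** the readings I took stayed around 6 N or less.

**Other things on the bench:** the final top view shows the tin, spare tap, boss head, trough and beaker where they were. The image-difference check showed large changes at both loose feet. The later view shows the arm standing over one and most of the other, so that check can't confirm them. The gripper never came near either foot, and the arm passed well above them.

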